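# Gauge a heater-block well and log its depth on the rule

## Robot

A 6-joint arm with a two-finger parallel gripper is mounted at the origin on the work surface. World frame = base frame: x ahead of the robot, y to its left, z up, the work surface at z = 0. Lengths are in mm, angles in degrees, forces in N, time in s.
With the tool pointing down it reaches from about 300 to 850 mm from the base axis. Payload 4.2 kg.
Tool frame: the origin (TCP) lies midway between the tips of the shut fingers; the grasp point (between the pads) lies 19 mm behind it (env.grip_depth is the distance from the TCP to the grasp point, in mm); z points along the fingers, y is the line along which they close (so a half turn about z gives the same grasp; the last joint's range is limited). The gripper opens to 91 mm and grips with 3 to 60 N. Pads are 32 mm wide; open, the fingers measure 118 mm over their backs; the gripper's body (76 mm by 178 mm) begins 60 mm behind the grasp point.
Start: joints at [-74.771, 18.312, 89.639, -0, 72.044, -1.146], TCP at [162.11, -551.692, 213.976] pointing down, gripper open.
Joint ranges: [-177.97, 177.97], [-48.28, 115.42], [12.27, 149.76], [-77.06, 257.06], [2.81, 150.46], [-146.56, 146.56]. Speed limits (degrees/s): [147.25, 147.25, 180, 180, 180, 180].

## Interface

Orientations are given as [roll, pitch, yaw] about the fixed x, y, z axes, in that order (R = Rz(yaw) Ry(pitch) Rx(roll)).
In Python, from workcell import env, eyes gives the robot as it stands.
- The arm moves only by the tool send_rows, never from a script. Its argument "motion" is a list of rows, each a list of 7 numbers: the shift along the world's x, y, z normalised to -1 to 1, where 1 is 0.5 m, then the turn, a rotation vector about the world's x, y, z normalised to -1 to 1, where 1 is 60 degrees, then the opening, from -1 (shut) to 1 (fully open). A call has 1 to 20 rows; each row is the pose to reach, as a shift and turn from the pose commanded when the call began; what a row does not reach only later rows make up. A row lasts 1/8 s, in which the tool goes at most 62.5 mm and 10.7 degrees, less where a joint would pass 70% of its speed; a pose out of reach is approached as far as the arm can. A call with a number of a shift or a turn outside -1 to 1 is refused whole. A call with a gripper value outside its range is refused whole. The fingers move at their own pace and stop on an object; "squeeze" is the grip in N (left out, the last holds). Time passes only in rows, so rows that repeat a pose let the fingers close. It gives the time, the measured TCP pose, the force, the opening and the grip force at its end, in the units of the state.
- env.state(): the state, without advancing time (a new reading comes with each control period).
- eyes.grab_frame(name): name is "scene" or "top"; returns a dict with "pixels" (420x560x3 uint8, red, green, blue), "depth" (420x560 float32, mm along the optical axis (not along the pixel's ray), 0 where there is no reading), "fx", "fy", "cx", "cy" (pixels), "R" (3x3) and "t" (3): a world point X has camera coordinates R X + t. Camera axes: x right, y down, z forward; pixel columns grow to the right and rows downward; lengths in mm; the calibration is good to about 2 mm. A picture is of the moment at which its call begins.
- env.job_done(): hands the job in; it is judged then, once.
The state is a dict: "time_s": time; "qpos": joint angles; "qvel": joint speeds; "effort": joint torques, N m; "ee_pos": TCP position; "ee_rot": TCP orientation; "force": force on the tool from outside, world axes, zero at the start; "torque": the same for the moment, N m; "gripper_width": finger opening in mm; "gripper_force": force on a finger pad.
Only numpy, scipy, OpenCV 4.12 (cv2) and the standard library are available. Lean on these libraries where they do the work, as an engineer would, in place of code of your own. Each camera call takes 0.05 s, during which the arm holds its last target. There are 200 camera calls.

## Task

Find out how deep the empty well of the heater block is: take the depth rod from its stand and push it gently down into the well, against the drag of its collar, until the tip really rests on the bottom, and leave it standing there. Then slide the cursor on the rule to the depth you read (millimetre for millimetre). Never press hard, and leave the jar, the slide box and the beaker where they are.

Things in the scene. Friction and masses are not known exactly. Their poses are not given: they have to be found in the camera images.
- depth_rod: loose steel depth rod, upright in its stand at the start, 140 mm long, about 0.13 kg: a 10 mm round rod with a blunt tapered tip (6 mm flat, 4 mm long taper), thin ring marks every 10 mm, and a 20 mm round dark handle over its top 40 mm. Origin: centre of the tip; z axis: along the rod to the handle
- handle (a point): centre of the rod's handle, on the axis 120 mm above the tip; grasp here from above
- collar (a joint): position of the brass collar on the rod: its underside is 25 mm + value above the tip (at most 75 mm). Ring 22 mm across, 8 mm tall, held by about 4 N drag, more than the rod's weight; too wide for the well, so the block's face pushes it up the rod. Sliding, it takes a steady 4 N, less the weight (more if the rod is off-centre and rubs on the well's wall); at the bottom the push rises steeply
- stand: fixed grey square stand, 70 x 70 x 30 mm, with one blind hole 11.5 mm wide and 20 mm deep in its centre, so the rod's tip stands 10 mm above the work surface. Origin: centre of its underside
- block: fixed heater: white housing 122 x 150 x 50 mm round a bare aluminium block 90 x 116 mm whose flat top face is 75 mm above the work surface. Five of its six wells (pitch 38 to 42 mm) hold tubes, of which the white caps (18 mm wide) stand 13 mm above the face; the one in the middle of the row nearer the robot is empty. Origin: centre of its underside; its x axis points away from the robot, along the short side
- well_mouth (a point): centre of the empty well's mouth, level with the block's top face; the well is vertical, 12 mm wide with a 1.5 mm chamfer, and has a flat rigid bottom at an unknown depth of 40 to 65 mm
- rule: fixed aluminium rule, 160 x 46 x 12 mm, with cross marks every 10 mm from 0 to 90 (longer ones at 0 and 50). Origin: centre of its underside; x axis along its length, away from the robot, the direction in which the scale grows; the 0 mark is 45 mm from its middle on the end nearer the robot, where a round screw head sits
- cursor (a joint): reading of the black plastic cursor on the rule, in m: distance of the middle of its fin from the 0 mark, 0 to 0.09 (hard stops at both); it slides with about 2 N friction and stays where it is left
- fin (a point): middle of the cursor's upright fin, 38 mm above the work surface; the fin is 16 mm thick along the rule, 22 mm wide across it, and reaches from 18 to 52 mm above the work surface; pinch it from above with the fingers closing along the rule
- jar: bystander: closed amber jar, 52 mm wide, 75 mm tall. Origin: centre of its underside
- slide_box: bystander: closed grey box, 60 x 85 x 35 mm. Origin: centre of its underside
- beaker: bystander: open clear plastic beaker, 60 mm wide, 70 mm tall. Origin: centre of its underside
Not all that is in view belongs to the job. There is more than one size of the depth_rod; the one meant has the size given above.

How it is judged (in metres and radians):
On the way, in this order (a step that is already met when the one before it is completed fails the run):
1. the rod's tip rests on the bottom of the empty well (distance between depth_rod and well_bottom_c0 below 0.008 m and angle between depth_rod's own z axis and vertical below 0.15 rad), for 0.2 s.
2. then the cursor is set to the well's depth (((value of joint cursor between 0.037 and 0.0455 m and height (world z) of well_bottom_c0 above 0.0275 m) or (value of joint cursor between 0.0395 and 0.048 m and height (world z) of well_bottom_c0 between 0.025 and 0.02751 m) or (value of joint cursor between 0.042 and 0.0505 m and height (world z) of well_bottom_c0 between 0.0225 and 0.02501 m) or (value of joint cursor between 0.0445 and 0.053 m and height (world z) of well_bottom_c0 between 0.02 and 0.02251 m) or (value of joint cursor between 0.047 and 0.0555 m and height (world z) of well_bottom_c0 between 0.0175 and 0.02001 m) or (value of joint cursor between 0.0495 and 0.058 m and height (world z) of well_bottom_c0 between 0.015 and 0.01751 m) or (value of joint cursor between 0.052 and 0.0605 m and height (world z) of well_bottom_c0 between 0.0125 and 0.01501 m) or (value of joint cursor between 0.0545 and 0.063 m and height (world z) of well_bottom_c0 between 0.01 and 0.01251 m) or (value of joint cursor between 0.057 and 0.0655 m and height (world z) of well_bottom_c0 between 0.0075 and 0.01001 m) or (value of joint cursor between 0.0595 and 0.068 m and height (world z) of well_bottom_c0 below 0.00751 m))), for 0.2 s.
At the end, for the whole second after the job is handed in: The rod stands released and at rest in the empty well, its tip on the bottom (within 2.5 mm), leaning less than 0.15 rad, and the cursor reads the well's depth within 3 mm (all of step 1 and ((value of joint cursor between 0.037 and 0.0455 m and height (world z) of well_bottom_c0 above 0.0275 m) or (value of joint cursor between 0.0395 and 0.048 m and height (world z) of well_bottom_c0 between 0.025 and 0.02751 m) or (value of joint cursor between 0.042 and 0.0505 m and height (world z) of well_bottom_c0 between 0.0225 and 0.02501 m) or (value of joint cursor between 0.0445 and 0.053 m and height (world z) of well_bottom_c0 between 0.02 and 0.02251 m) or (value of joint cursor between 0.047 and 0.0555 m and height (world z) of well_bottom_c0 between 0.0175 and 0.02001 m) or (value of joint cursor between 0.0495 and 0.058 m and height (world z) of well_bottom_c0 between 0.015 and 0.01751 m) or (value of joint cursor between 0.052 and 0.0605 m and height (world z) of well_bottom_c0 between 0.0125 and 0.01501 m) or (value of joint cursor between 0.0545 and 0.063 m and height (world z) of well_bottom_c0 between 0.01 and 0.01251 m) or (value of joint cursor between 0.057 and 0.0655 m and height (world z) of well_bottom_c0 between 0.0075 and 0.01001 m) or (value of joint cursor between 0.0595 and 0.068 m and height (world z) of well_bottom_c0 below 0.00751 m)) and linear speed of depth_rod below 0.02 m/s); the robot touches nothing.
It fails at once if the rod pressed on the well's bottom with more than 30 N (contact force between depth_rod and well_bottom_c0 above 30 N).
It fails at once if the rod or its collar pressed on the block with more than 30 N (contact force between depth_rod and block above 30 N).
It fails at once if a bystander moved more than 20 mm (distance of any of jar, slide_box, beaker from where it was at the start of the episode above 0.02 m).
It also fails if it takes over 72 s, if anything falls off the work surface, if the arm or the gripper's body presses on something with over 40 N, if the wrist force passes 120 N, or if a joint passes its speed limit or range.

## Working session

There is one attempt and no reset: what is moved stays moved. The work goes in short steps, Python scripts to look and compute and a tool call to move; the robot and the scene stay as the last step left them, time stands still between calls to the robot, and variables do not carry over. Pictures are saved under pics/ and viewed, at most 10 in all, crops included, and the job is handed in when it is done.

Besides the shell and the picture viewer there is one more tool, called in YAML: its name, and indented under it one key for each argument. send_rows: Moves the arm, as the interface text tells. Its arguments: {"type":"object","properties":{"motion":{"type":"array"},"squeeze":{"type":"number"}},"required":["motion"]}

```bash
mkdir -p pics; python3 - <<'E'
from workcell import env, eyes
import numpy as np, cv2
for n in ("scene","top"):
    f=eyes.grab_frame(n); np.savez(f"{n}0.npz",**f)
    cv2.imwrite(f"pics/{n}0.png",cv2.cvtColor(f["pixels"],cv2.COLOR_RGB2BGR))
    print(n,f["fx"],f["cx"],f["cy"],np.round(-f["R"].T@f["t"]),np.round(f["R"],2).tolist())
print(env.state(),env.grip_depth)
E
```

```text
scene 429.1675290456037 280.2381373207262 206.38539583721928 [ 947. -530.  700.] [[0.79, 0.62, 0.02], [0.43, -0.53, -0.73], [-0.45, 0.58, -0.68]]
top 449.9761968705575 279.8231475424669 215.36394873328103 [ 465.   -8. 1175.] [[0.0, -1.0, 0.01], [-1.0, -0.0, -0.08], [0.08, -0.01, -1.0]]
{'time_s': 0.1, 'qpos': array([-7.47727814e+01,  1.83499500e+01,  8.96979271e+01, -2.76153741e-03,
        7.20449315e+01, -1.14740684e+00]), 'qvel': array([ 0.00811536, -0.07045749, -0.19602736, -0.05449497,  0.05809026,
        0.0439801 ]), 'effort': array([ 1.74507972e-03, -4.13332987e+01, -2.32509685e+01,  7.29566161e-02,
        4.22153051e-02, -5.31922581e-05]), 'ee_pos': array([ 161.95728504, -551.25826565,  213.19468079]), 'ee_rot': array([-1.79907157e+02,  7.66673183e-04,  1.63754795e+01]), 'force': array([-0.02007745,  0.42809514,  0.20315208]), 'torque': array([-0.02086418, -0.02103397, -0.02722168]), 'gripper_force': 0.0, 'gripper_width': 91.0999412099649} 18.8
```

View pics/scene0.png

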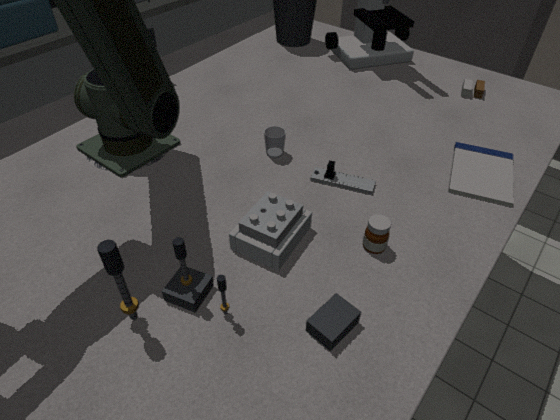

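View pics/top0.png

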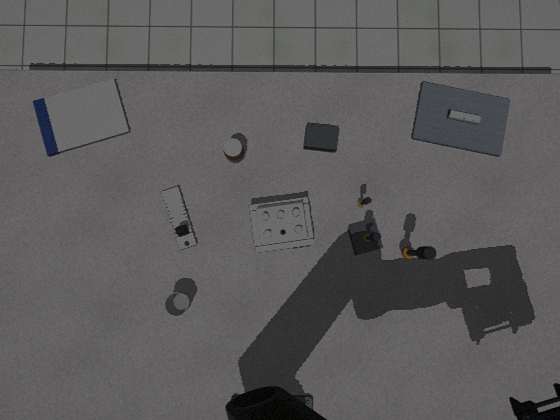

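The scene view shows the stand with the middle rod at (187,285), flanked by decoy rods at about (125,290) and (222,290). The block's empty well is at about (262,212), and the cursor is at (330,170). In the top view the well is at (283,232), the stand at (364,238) and the cursor at (181,230).

```bash
cat > h.py <<'E'
import numpy as np, cv2
def cloud(f):
    d=f["depth"]; v,u=np.indices(d.shape)
    P=np.stack([(u-f["cx"])/f["fx"]*d,(v-f["cy"])/f["fy"]*d,d],-1)
    X=(P-f["t"])@f["R"]; X[d==0]=np.nan
    return X
def proj(f,X):
    c=f["R"]@np.asarray(X,float)+f["t"]; return np.array([f["cx"]+f["fx"]*c[0]/c[2],f["cy"]+f["fy"]*c[1]/c[2]])
def sel(X,lo,hi): return np.all((X>lo)&(X<hi),-1)
E
python3 - <<'E'
from h import *
for n in("scene","top"):
    f=dict(np.load(n+"0.npz")); X=cloud(f); print(n)
    def blobs(lo,hi,amin=4):
        m=sel(X,lo,hi).astype(np.uint8); k,l,s,c=cv2.connectedComponentsWithStats(m)
        for i in range(1,k):
            if s[i,4]>=amin:
                p=X[l==i]; print("  ",s[i,4],np.round(np.median(p,0),1),np.round(p.min(0)),np.round(p.max(0)))
    print("table z",np.nanmedian(X[sel(X,[300,-200,-20],[700,300,20])],0))
    print("caps");blobs([300,-150,81],[600,150,96])
    print("face");blobs([300,-150,70],[600,150,80],50)
    print("stand/rods");
    blobs([300,-420,24],[650,-130,36],15)
    blobs([300,-420,50],[650,-130,400],4)
    print("rule");blobs([300,120,7],[600,400,16],30)
    blobs([300,120,40],[600,400,60],4)
E
```

```text
scene
table z [ 5.43374373e+02 -6.34878472e+00  2.14650737e-01]
caps
   54 [512.2  11.4  87.2] [502.   3.  81.] [521.  22.  91.]
   54 [553.8  17.6  87.2] [543.  10.  81.] [561.  28.  90.]
   59 [559.3 -20.5  87.5] [548. -29.  81.] [567. -11.  90.]
   55 [522.9 -64.   87.6] [513. -72.  81.] [531. -54.  91.]
   64 [564.6 -58.2  87.7] [554. -66.  81.] [572. -48.  91.]
face
   1426 [537.  -28.1  75. ] [484. -86.  70.] [588.  43.  80.]
stand/rods
   1011 [ 509.5 -244.3   29.7] [ 462. -280.   24.] [ 548. -194.   36.]
   50 [ 593.3 -230.    26. ] [ 584. -237.   24.] [ 600. -220.   36.]
   352 [ 506.7 -240.4  126.6] [ 492. -248.   50.] [ 513. -228.  151.]
   954 [ 472.4 -343.8  167.9] [ 451. -355.   50.] [ 481. -327.  203.]
   177 [ 594.4 -230.8   95. ] [ 585. -237.   50.] [ 599. -221.  111.]
rule
   44 [352.4 215.2  11.7] [325. 209.   7.] [366. 242.  16.]
   556 [549.2 235.1  12.3] [472. 196.   7.] [599. 282.  16.]
   100 [323.5 253.1  51.9] [314. 229.  40.] [352. 261.  60.]
   120 [358.4 212.4  50.5] [326. 203.  41.] [369. 250.  60.]
   62 [523.2 226.4  51. ] [511. 219.  40.] [532. 246.  
[... 338 characters left out ...]
0.   5.  84.] [515.  20.  93.]
face
   1481 [532.8 -21.5  75.3] [481. -85.  70.] [585.  40.  80.]
stand/rods
   21 [ 587.9 -223.9   27.4] [ 583. -236.   24.] [ 596. -220.   32.]
   633 [ 498.  -231.3   30.1] [ 460. -280.   24.] [ 542. -195.   36.]
   51 [ 588.5 -225.4  108.1] [ 582. -233.   58.] [ 596. -219.  113.]
   96 [ 500.9 -233.7  147.9] [ 492. -248.   51.] [ 510. -227.  154.]
   275 [ 463.5 -334.4  193.9] [ 450. -354.   51.] [ 479. -326.  206.]
rule
   715 [546.3 239.5  12.2] [471. 198.   7.] [599. 282.  16.]
   63 [518.7 231.8  52.3] [511. 221.  41.] [529. 244.  57.]
   7 [359.7 216.   53. ] [353. 209.  41.] [363. 221.  56.]
   66 [326.6 252.3  50.4] [312. 222.  41.] [361. 259.  60.]
```

```bash
python3 - <<'E'
from h import *
def mid(p): # centre of silhouette at height
    (c,r)=cv2.minEnclosingCircle(p[:,:2].astype(np.float32)); return np.round(c,1),round(r,1)
for n in("scene","top"):
    f=dict(np.load(n+"0.npz")); X=cloud(f); print(n)
    for c in [(510,12),(521.5,-63)]:
        p=X[sel(X,[c[0]-13,c[1]-13,86],[c[0]+13,c[1]+13,96])]; print(" cap",len(p),np.round(p.mean(0),1),mid(p))
    p=X[sel(X,[485,-255,147.5],[520,-220,156])];print(" rodtop",len(p),np.round(p.mean(0),1),mid(p))
    p=X[sel(X,[455,-285,27],[550,-190,33])];print(" stand",[np.round(a,1) for a in cv2.minAreaRect(p[:,:2].astype(np.float32))])
    p=X[sel(X,[460,190,9],[640,290,15])];print(" rule",[np.round(a,1) for a in cv2.minAreaRect(p[:,:2].astype(np.float32))])
    p=X[sel(X,[500,210,49],[540,255,56])];print(" fintop",np.round(p.mean(0),1),[np.round(a,1) for a in cv2.minAreaRect(p[:,:2].astype(np.float32))])
    p=X[sel(X,[470,-100,72.5],[600,60,78])];print(" face",[np.round(a,1) for a in cv2.minAreaRect(p[:,:2].astype(np.float32))])
    # dark well centroid
    g=cv2.cvtColor(f["pixels"],cv2.COLOR_RGB2GRAY); u,v=proj(f,[515,-25.5,75]).round().astype(int)
    print(" pred",u,v);print(g[v-6:v+7,u-7:u+8])
E
```

```text
scene
 cap 40 [511.   12.4  88. ] (array([510.7,  13. ]), 10.0)
 cap 45 [522.2 -62.9  87.9] (array([522.2, -62.9]), 9.9)
 rodtop 80 [ 503.  -238.   149.7] (array([ 502. , -237.8]), 11.0)
 stand [array([ 503.3, -237.6]), array([72.6, 72.7]), np.float64(15.6)]
 rule [array([554.8, 244.1]), array([159.7,  51.6]), np.float64(18.6)]
 fintop [522.9 231.5  52.1] [array([522.2, 232.9]), array([14.7, 24.4]), np.float64(18.0)]
 face [array([535.8, -21.4]), array([ 90.9, 118.4]), np.float64(8.0)]
 pred 263 210
[[117 117 115 121 119 118 118 119 118 118 121 113 117 120 116]
 [115 122 117 115 115 118 120 118 114 116 122 116 118 117 118]
 [116 119 114 115 119 116 122 117 121 119 120 121 120 114 115]
 [117 116 117 117 115 113 112 118 114 115 118 120 119 118 116]
 [115 121 116 115 111  98  91  93  97 101 118 116 117 118 112]
 [117 118 115 115  95  65  53  45  47  71 103 116 119 118 117]
 [112 119 118 110  81  32  38  43  34  58  82 118 118 115 118]
 [118 115 116 110  93  50  42  47  48  64 102 117 120 117 112]
 [116 115 118 116 114  95  71  72  77 102 112 121 113 115 118]
 [117 115 116 119 118 119 12
[... 845 characters left out ...]
3 105]
 [105 108 105 108 107 104 107 108 109 108 110 107 105 107 106]
 [107 106 105 108 106 108 105 104 107 107 106 106 105 107 109]
 [108 105 107 112 109  96  76  73  95 104 110 107 105 111 109]
 [109 105 106 108  88  40  16  20  40  87 102 107 110 110 105]
 [112 108 109 103  69  28  23  19  18  73 107 110 109 105 107]
 [110 108 108 104  64  30  23  22  19  55  95 110 105 108 105]
 [109 105 106 111  71  37  25  23  32  81 105 104 105 109 107]
 [104 108 104 104 104  85  61  44  77 101 109 110 107 108 104]
 [102 104 102 108 108 112 101 111 112 107 107 108 106 107 106]
 [108 107 107 110 108 105 110 104 106 108 106 111 108 108 106]
 [110 106 110 108 109 104 108 106 108 106 108 104 105 107 103]]
```

send_rows:
  motion:
    - [0.2,0.2,0.1,0.3,0,0.893,0]
    - [0.68,0.628,0.1,0,0,0.893,0]
    - [0.68,0.628,0.1,0,0,0.893,0]
    - [0.68,0.628,0.1,0,0,0.893,0]
    - [0.68,0.628,0.1,0,0,0.893,0]
    - [0.68,0.628,0.1,0,0,0.893,0]
    - [0.68,0.628,0.1,0,0,0.893,0]
    - [0.68,0.628,0.1,0,0,0.893,0]
    - [0.68,0.628,0.1,0,0,0.893,0]
    - [0.68,0.628,0.1,0,0,0.893,0]
    - [0.68,0.628,0.1,0,0,0.893,0]
    - [0.68,0.628,0.1,0,0,0.893,0]

```text
time_s: 1.6
ee_pos: [501.4, -238.5, 264.0]
ee_rot: [180.0, 0.0, 69.9]
force: [0.1, -0.7, -0.8]
gripper_width: 45.2
gripper_force: 0.0
```

send_rows:
  motion:
    - [0,0,-0.08,0,0,0,0]
    - [0,0,-0.16,0,0,0,0]
    - [0,0,-0.22,0,0,0,0]
    - [0,0,-0.27,0,0,0,0]
    - [0,0,-0.306,0,0,0,0]
    - [0,0,-0.306,0,0,0,0]
    - [0,0,-0.306,0,0,0,0]
    - [0,0,-0.306,0,0,0,0]

```text
time_s: 2.6
ee_pos: [502.7, -238.1, 112.1]
ee_rot: [179.9, 0.0, 69.9]
force: [-0.3, 0.6, 0.3]
gripper_width: 45.8
gripper_force: 0.0
```

```bash
python3 - <<'E'
from workcell import env, eyes
import numpy as np, cv2
f=eyes.grab_frame("scene"); p=f["pixels"][200:330,90:270]
cv2.imwrite("pics/g1.png",cv2.resize(cv2.cvtColor(p,cv2.COLOR_RGB2BGR),None,fx=4,fy=4,interpolation=cv2.INTER_CUBIC))
print(env.state()["ee_pos"],env.state()["force"])
E
```

```text
[ 502.6138701  -238.02707479  111.94369629] [-0.52030721 -0.78033671 -0.73043931]
```

View pics/g1.png

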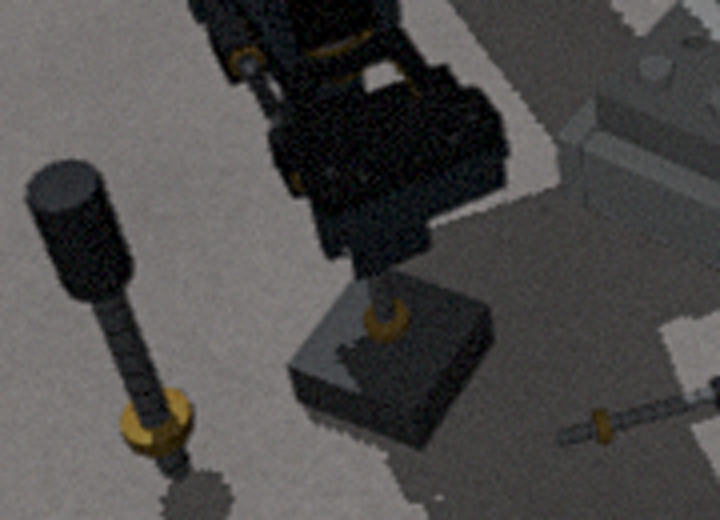

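The crop shows the fingers straddling the rod handle, which is at about (380,270). The small decoy rod has been knocked over and now lies at about (640,415), out of the way. Next I grip and lift.

send_rows:
  motion:
    - [0,0,0,0,0,0,-1]
    - [0,0,0,0,0,0,-1]
    - [0,0,0,0,0,0,-1]
    - [0,0,0,0,0,0,-1]
    - [0,0,0,0,0,0,-1]
    - [0,0,0,0,0,0,-1]
    - [0,0,0,0,0,0,-1]
    - [0,0,0,0,0,0,-1]
  squeeze: 25

```text
time_s: 3.65
ee_pos: [502.1, -237.7, 111.0]
ee_rot: [180.0, 0.0, 70.0]
force: [-0.2, -0.5, 2.0]
gripper_width: 19.7
gripper_force: 25.0
```

send_rows:
  motion:
    - [0,0,0.02,0,0,0,-1]
    - [0,0,0.05,0,0,0,-1]
    - [0,0,0.1,0,0,0,-1]
    - [0,0,0.15,0,0,0,-1]
    - [0,0,0.2,0,0,0,-1]
    - [0,0,0.24,0,0,0,-1]
    - [0.027,0.425,0.24,0,0,0,-1]
    - [0.027,0.425,0.24,0,0,0,-1]
    - [0.027,0.425,0.24,0,0,0,-1]
    - [0.027,0.425,0.24,0,0,0,-1]
    - [0.027,0.425,0.22,0,0,0,-1]
    - [0.027,0.425,0.22,0,0,0,-1]
    - [0.027,0.425,0.22,0,0,0,-1]

```text
time_s: 5.28
ee_pos: [515.6, -26.3, 221.1]
ee_rot: [180.0, 0.0, 69.9]
force: [1.0, 0.3, -1.7]
gripper_width: 19.6
gripper_force: 25.0
```

```bash
python3 - <<'E'
from workcell import env, eyes
import numpy as np, cv2
for n in("scene","top"):
    f=eyes.grab_frame(n); np.savez(n+"1.npz",**f)
f=dict(np.load("scene1.npz")); p=f["pixels"][110:260,190:340]
cv2.imwrite("pics/g2.png",cv2.resize(cv2.cvtColor(p,cv2.COLOR_RGB2BGR),None,fx=4,fy=4,interpolation=cv2.INTER_CUBIC))
s=env.state();print(s["ee_pos"],s["ee_rot"],s["force"],s["torque"],s["gripper_width"],s["gripper_force"])
E
```

```text
[515.73690294 -26.18901571 221.18347327] [1.79973484e+02 1.91525186e-03 6.98607720e+01] [-0.52333704 -0.78973897 -2.63238828] [-0.03519456 -0.04505306  0.03146122] 19.453414753458915 24.993102550506592
```

View pics/g2.png

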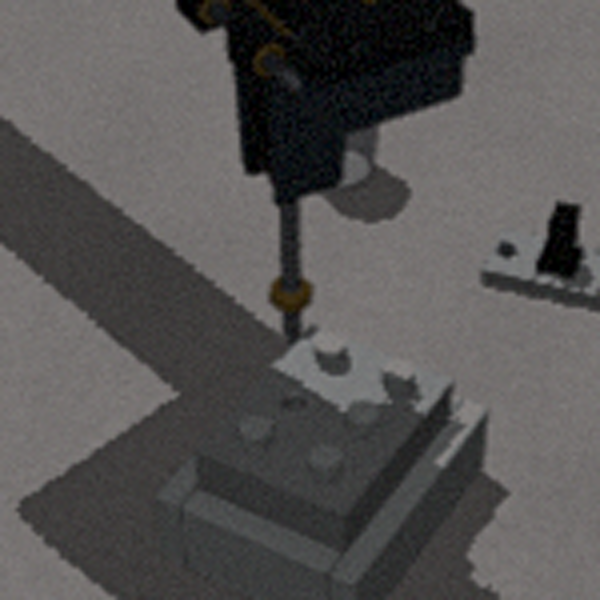

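The rod is held upright about 45 mm above the face. Its tip is at crop (292,335) and the well at crop (294,402). I'll check the rod axis against the well.

```bash
cat > ax.py <<'E'
from h import *
def axis(f,c,lo,hi):
    X=cloud(f); C=-f["R"].T@f["t"]
    d=(C[:2]-c); d/=np.linalg.norm(d); n=np.array([-d[1],d[0]])
    out=[]
    for z in range(lo,hi,6):
        p=X[sel(X,[c[0]-14,c[1]-14,z],[c[0]+14,c[1]+14,z+6])]
        if len(p)<6: continue
        a=(p[:,:2]-c)@d; b=(p[:,:2]-c)@n
        k=abs(a-np.median(a))<4
        q=np.array(c)+d*(a[k].mean()-3.9)+n*b[k].mean()
        out.append([*np.round(q,1),z+3,k.sum(),np.round(b.max()-b.min(),1)])
    return out
E
python3 - <<'E'
from ax import *
f=dict(np.load("scene1.npz"))
for o in axis(f,(516.6,-25),122,186): print(o)
# well centre by darkness (initial image)
for n in("scene","top"):
    f=dict(np.load(n+"0.npz")); g=cv2.cvtColor(f["pixels"],cv2.COLOR_RGB2GRAY).astype(float)
    u,v=proj(f,[515,-25.5,75]).round().astype(int)
    w=np.clip(105-g[v-5:v+5,u-5:u+5],0,70) if n=="top" else np.clip(114-g[v-5:v+5,u-5:u+5],0,60)
    vv,uu=np.mgrid[v-5:v+5,u-5:u+5]; w[w<8]=0
    p=np.array([(uu*w).sum(),(vv*w).sum()])/w.sum()
    r=f["R"].T@np.array([(p[0]-f["cx"])/f["fx"],(p[1]-f["cy"])/f["fy"],1]); C=-f["R"].T@f["t"]
    print(n,C+r*(75-C[2])/r[2])
f=dict(np.load("scene1.npz"))
print("caps1");X=cloud(f)
for c in [(510,12),(521.5,-63)]:
    p=X[sel(X,[c[0]-13,c[1]-13,86],[c[0]+13,c[1]+13,96])]; print(len(p),p.mean(0))
E
```

```text
[np.float64(516.5), np.float64(-25.8), 125, np.int64(9), np.float64(8.2)]
[np.float64(516.7), np.float64(-25.6), 131, np.int64(10), np.float64(8.2)]
[np.float64(517.2), np.float64(-26.3), 137, np.int64(11), np.float64(8.1)]
[np.float64(519.9), np.float64(-29.5), 149, np.int64(17), np.float64(18.0)]
[np.float64(516.4), np.float64(-27.1), 155, np.int64(26), np.float64(18.1)]
[np.float64(516.7), np.float64(-27.4), 161, np.int64(8), np.float64(7.9)]
[np.float64(516.1), np.float64(-26.4), 167, np.int64(13), np.float64(8.0)]
[np.float64(515.9), np.float64(-26.3), 173, np.int64(12), np.float64(7.9)]
[np.float64(515.5), np.float64(-26.3), 179, np.int64(11), np.float64(7.8)]
[np.float64(515.7), np.float64(-25.9), 185, np.int64(14), np.float64(7.8)]
scene [515.44244843 -25.10378254  75.        ]
top [514.17739226 -25.23362979  75.        ]
caps1
42 [511.24423248  12.10931807  87.93183874]
44 [522.03605192 -62.60468123  87.84218151]
```

send_rows:
  motion:
    - [0,0,-0.03,0,0,0,-1]
    - [0,0,-0.06,0,0,0,-1]
    - [0,0,-0.078,0,0,0,-1]
    - [0,0,-0.084,0,0,0,-1]
    - [0,0,-0.088,0,0,0,-1]
    - [0,0,-0.092,0,0,0,-1]
    - [0,0,-0.096,0,0,0,-1]
    - [0,0,-0.096,0,0,0,-1]
    - [0,0,-0.096,0,0,0,-1]

```text
time_s: 6.5
ee_pos: [515.7, -25.2, 173.1]
ee_rot: [180.0, -0.0, 70.0]
force: [-1.1, -0.5, -1.1]
gripper_width: 19.4
gripper_force: 25.0
```

send_rows:
  motion:
    - [0,0,-0.006,0,0,0,-1]
    - [0,0,-0.012,0,0,0,-1]
    - [0,0,-0.018,0,0,0,-1]
    - [0,0,-0.024,0,0,0,-1]
    - [0,0,-0.03,0,0,0,-1]
    - [0,0,-0.036,0,0,0,-1]
    - [0,0,-0.036,0,0,0,-1]
    - [0,0,-0.036,0,0,0,-1]

```text
time_s: 7.5
ee_pos: [515.6, -25.2, 155.0]
ee_rot: [-180.0, -0.0, 70.0]
force: [-1.1, -0.7, -2.0]
gripper_width: 19.4
gripper_force: 25.0
```

send_rows:
  motion:
    - [0,0,-0.004,0,0,0,-1]
    - [0,0,-0.008,0,0,0,-1]
    - [0,0,-0.012,0,0,0,-1]
    - [0,0,-0.016,0,0,0,-1]
    - [0,0,-0.02,0,0,0,-1]
    - [0,0,-0.024,0,0,0,-1]
    - [0,0,-0.028,0,0,0,-1]
    - [0,0,-0.032,0,0,0,-1]
    - [0,0,-0.034,0,0,0,-1]
    - [0,0,-0.034,0,0,0,-1]

```text
time_s: 8.75
ee_pos: [515.6, -25.2, 137.8]
ee_rot: [-180.0, 0.0, 70.0]
force: [-1.1, -0.4, 0.9]
gripper_width: 19.3
gripper_force: 25.0
```

send_rows:
  motion:
    - [0,0,0,0,0,0,-1]
    - [0,0,-0.002,0,0,0,-1]
    - [0,0,-0.004,0,0,0,-1]
    - [0,0,-0.005,0,0,0,-1]
    - [0,0,-0.005,0,0,0,-1]
  squeeze: 10

```text
time_s: 9.38
ee_pos: [515.6, -25.2, 135.4]
ee_rot: [180.0, 0.0, 70.0]
force: [-1.2, 0.3, 1.5]
gripper_width: 19.6
gripper_force: 10.0
```

send_rows:
  motion:
    - [0,0,-0.002,0,0,0,-1]
    - [0,0,-0.004,0,0,0,-1]
    - [0,0,-0.005,0,0,0,-1]
    - [0,0,-0.005,0,0,0,-1]

```text
time_s: 9.88
ee_pos: [515.6, -25.2, 132.9]
ee_rot: [180.0, 0.0, 70.0]
force: [-0.5, 0.5, 2.4]
gripper_width: 19.7
gripper_force: 10.0
```

send_rows:
  motion:
    - [0,0,-0.002,0,0,0,-1]
    - [0,0,-0.004,0,0,0,-1]
    - [0,0,-0.005,0,0,0,-1]
    - [0,0,-0.005,0,0,0,-1]

```text
time_s: 10.38
ee_pos: [515.6, -25.2, 130.4]
ee_rot: [180.0, 0.0, 70.0]
force: [-1.1, 0.6, 1.4]
gripper_width: 19.5
gripper_force: 10.0
```

send_rows:
  motion:
    - [0,0,-0.002,0,0,0,-1]
    - [0,0,-0.004,0,0,0,-1]
    - [0,0,-0.005,0,0,0,-1]
    - [0,0,-0.005,0,0,0,-1]

```text
time_s: 10.88
ee_pos: [515.6, -25.2, 127.9]
ee_rot: [180.0, 0.0, 70.0]
force: [-0.8, 0.4, 1.8]
gripper_width: 19.9
gripper_force: 10.0
```

send_rows:
  motion:
    - [0,0,-0.002,0,0,0,-1]
    - [0,0,-0.004,0,0,0,-1]
    - [0,0,-0.005,0,0,0,-1]
    - [0,0,-0.005,0,0,0,-1]

```text
time_s: 11.38
ee_pos: [515.6, -25.2, 125.3]
ee_rot: [-180.0, 0.0, 70.0]
force: [-1.1, 0.7, 2.0]
gripper_width: 19.6
gripper_force: 10.0
```

send_rows:
  motion:
    - [0,0,-0.002,0,0,0,-1]
    - [0,0,-0.004,0,0,0,-1]
    - [0,0,-0.005,0,0,0,-1]
    - [0,0,-0.005,0,0,0,-1]

```text
time_s: 11.88
ee_pos: [515.6, -25.2, 122.9]
ee_rot: [-180.0, 0.0, 70.0]
force: [-0.8, 0.5, 2.5]
gripper_width: 19.6
gripper_force: 10.0
```

send_rows:
  motion:
    - [0,0,-0.002,0,0,0,-1]
    - [0,0,-0.004,0,0,0,-1]
    - [0,0,-0.005,0,0,0,-1]
    - [0,0,-0.005,0,0,0,-1]

```text
time_s: 12.38
ee_pos: [515.8, -25.2, 121.4]
ee_rot: [180.0, -0.0, 70.0]
force: [-1.7, 1.0, 8.8]
gripper_width: 19.9
gripper_force: 10.0
```

send_rows:
  motion:
    - [0,0,-0.001,0,0,0,-1]
    - [0,0,-0.002,0,0,0,-1]
    - [0,0,-0.002,0,0,0,-1]

```text
time_s: 12.75
ee_pos: [515.9, -25.2, 121.2]
ee_rot: [179.9, -0.0, 70.0]
force: [-4.8, 1.5, 13.1]
gripper_width: 19.9
gripper_force: 10.0
```

Contact is clear: the force rose from 2 to 13 N while the tool stopped moving, with the TCP at about 121.3 and so a depth of about 54.8 mm. Next I ease off, release, lift and verify.

send_rows:
  motion:
    - [0,0,0.003,0,0,0,-1]
    - [0,0,0.003,0,0,0,-1]
    - [0,0,0.003,0,0,0,0]
    - [0,0,0.003,0,0,0,0]
    - [0,0,0.003,0,0,0,0]
    - [0,0,0.003,0,0,0,0]
    - [0,0,0.05,0,0,0,0]
    - [0,0,0.1,0,0,0,0]
    - [0,0,0.2,0,0,0,0]
    - [0,0.2,0.25,0,0,0.3,0]
    - [0,0.4,0.25,0,0,0.6,0]
    - [0,0.4,0.25,0,0,0.6,0]
    - [0,0.4,0.25,0,0,0.6,0]
    - [0,0.4,0.25,0,0,0.6,0]

```text
time_s: 14.5
ee_pos: [515.4, 175.9, 244.2]
ee_rot: [-180.0, 0.0, 106.1]
force: [-0.3, 0.8, -0.8]
gripper_width: 45.4
gripper_force: 0.0
```

```bash
python3 - <<'E'
from workcell import env, eyes
from ax import *
F={}
for n in("scene","top"):
    f=eyes.grab_frame(n); np.savez(n+"2.npz",**f); F[n]=f; X=cloud(f)
    p=X[sel(X,[500,-40,140],[535,-10,175])]
    if len(p): print(n,"handle max z",np.round(np.percentile(p[:,2],[50,80,95,100]),1),len(p)); q=p[p[:,2]>np.percentile(p[:,2],90)-4]; print(q.mean(0))
f=F["scene"]
for o in axis(f,(516,-25),78,158): print([float(a) for a in o])
p=f["pixels"][110:250,210:400]
cv2.imwrite("pics/g3.png",cv2.resize(cv2.cvtColor(p,cv2.COLOR_RGB2BGR),None,fx=4,fy=4,interpolation=cv2.INTER_CUBIC))
s=env.state();print(s["ee_pos"],s["ee_rot"],s["time_s"])
E
```

```text
scene handle max z [156.3 160.3 161.4 162.7] 124
[514.63820537 -24.68161798 160.05615216]
top handle max z [160.4 161.9 163.7 166.7] 60
[511.88155355 -23.09662714 160.95577059]
[515.4, -25.6, 81.0, 20.0, 21.1]
[515.9, -23.8, 87.0, 14.0, 18.9]
[515.1, -23.8, 93.0, 11.0, 8.4]
[514.6, -23.3, 99.0, 13.0, 8.4]
[514.5, -23.4, 105.0, 11.0, 8.3]
[515.0, -23.4, 111.0, 11.0, 8.3]
[514.6, -23.6, 117.0, 6.0, 8.2]
[517.9, -24.9, 123.0, 15.0, 18.4]
[515.8, -27.2, 129.0, 18.0, 18.3]
[516.5, -26.9, 135.0, 23.0, 18.2]
[517.0, -26.1, 141.0, 19.0, 18.1]
[515.8, -26.4, 147.0, 23.0, 18.1]
[516.9, -25.5, 153.0, 16.0, 18.0]
[513.7, -21.8, 159.0, 27.0, 18.0]
[515.49535919 174.19802167 244.24545356] [-1.79971719e+02  2.93991643e-02  1.05885526e+02] 14.6
```

View pics/g3.png

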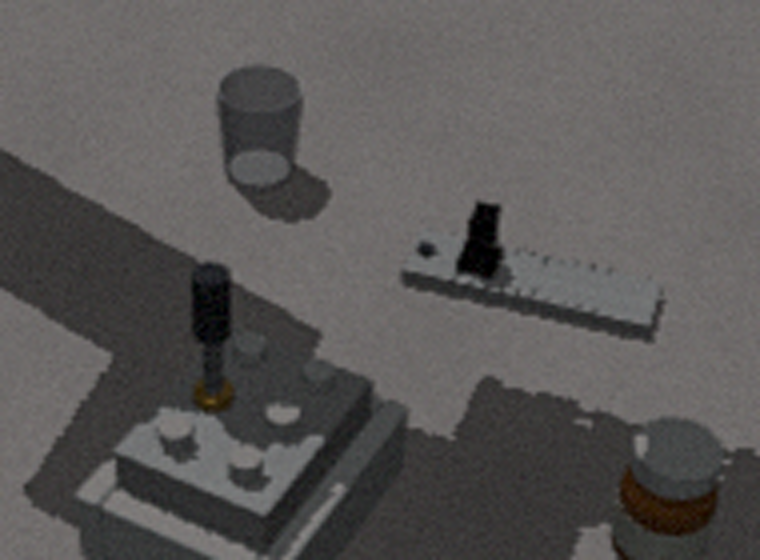

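The rod stands upright with its handle top at about z 160.3, so the depth is about 54.8 mm, and its collar rests on the face. The cursor fin is at crop (484,235), reading about 10.4, so it needs to move +44.4 mm along the rule.

send_rows:
  motion:
    - [0.011,0.116,0,0,0,0.042,0]
    - [0.011,0.116,-0.1,0,0,0.042,0]
    - [0.011,0.116,-0.2,0,0,0.042,0]
    - [0.011,0.116,-0.28,0,0,0.042,0]
    - [0.011,0.116,-0.34,0,0,0.042,0]
    - [0.011,0.116,-0.4,0,0,0.042,0]
    - [0.011,0.116,-0.43,0,0,0.042,0]
    - [0.011,0.116,-0.445,0,0,0.042,0]
    - [0.011,0.116,-0.445,0,0,0.042,0]
    - [0.011,0.116,-0.445,0,0,0.042,0]
    - [0.011,0.116,-0.445,0,0,0.042,-1]
    - [0.011,0.116,-0.445,0,0,0.042,-1]
    - [0.011,0.116,-0.445,0,0,0.042,-1]
    - [0.011,0.116,-0.445,0,0,0.042,-1]
    - [0.011,0.116,-0.445,0,0,0.042,-1]
    - [0.011,0.116,-0.445,0,0,0.042,-1]

```text
time_s: 16.6
ee_pos: [520.9, 232.8, 22.1]
ee_rot: [-180.0, -0.0, 108.5]
force: [-2.1, -1.8, 2.6]
gripper_width: 15.9
gripper_force: 10.0
```

Gripped. Now I slide the cursor by (42.1, 14.1) mm at a moderate speed.

send_rows:
  motion:
    - [0.009,0.003,0,0,0,0,-1]
    - [0.019,0.0063,0,0,0,0,-1]
    - [0.028,0.0094,0,0,0,0,-1]
    - [0.038,0.0127,0,0,0,0,-1]
    - [0.047,0.0157,0,0,0,0,-1]
    - [0.057,0.019,0,0,0,0,-1]
    - [0.066,0.022,0,0,0,0,-1]
    - [0.076,0.0254,0,0,0,0,-1]
    - [0.0842,0.0282,0,0,0,0,-1]
    - [0.0842,0.0282,0,0,0,0,-1]
    - [0.0842,0.0282,0,0,0,0,-1]
    - [0.0842,0.0282,0,0,0,0,-1]
  squeeze: 20

```text
time_s: 18.1
ee_pos: [564.1, 247.3, 22.1]
ee_rot: [179.9, -0.0, 108.5]
force: [1.7, 1.8, 2.1]
gripper_width: 15.9
gripper_force: 20.0
```

send_rows:
  motion:
    - [0,0,0,0,0,0,0]
    - [0,0,0,0,0,0,0]
    - [0,0,0,0,0,0,0]
    - [0,0,0,0,0,0,0]
    - [0,0,0.08,0,0,0,0]
    - [0,0,0.2,0,0,0,0]
    - [0,0,0.3,0,0,0,0]
    - [-0.1,0.2,0.4,0,0,0,0]
    - [-0.3,0.3,0.4,0,0,0,0]
    - [-0.3,0.3,0.4,0,0,0,0]
    - [-0.3,0.3,0.4,0,0,0,0]
    - [-0.3,0.3,0.4,0,0,0,0]

```text
time_s: 19.6
ee_pos: [411.5, 398.3, 222.6]
ee_rot: [179.9, -0.0, 108.7]
force: [1.7, -1.4, 0.6]
gripper_width: 45.7
gripper_force: 0.0
```

```bash
python3 - <<'E'
from workcell import env, eyes
from h import *
u=np.array([np.cos(np.radians(18.5)),np.sin(np.radians(18.5))])
for n in("scene","top"):
    f=eyes.grab_frame(n); np.savez(n+"3.npz",**f); X=cloud(f)
    r=X[sel(X,[460,180,9],[640,300,15])]; R=cv2.minAreaRect(r[:,:2].astype(np.float32))
    p=X[sel(X,[500,205,49],[620,280,56])]; P=cv2.minAreaRect(p[:,:2].astype(np.float32))
    old={"scene":(554.8,244.1),"top":(552.7,243.6)}[n]
    print(n,np.round(R[0],1),np.round(R[1],1),np.round(P[0],1),np.round(P[1],1),"reading",(np.array(P[0])-old)@u+45)
    h=X[sel(X,[500,-40,155],[535,-10,175])]; print(" handle",np.round(np.median(h,0),1),len(h))
f=dict(np.load("scene3.npz"));p=f["pixels"][140:290,200:400]
cv2.imwrite("pics/g4.png",cv2.resize(cv2.cvtColor(p,cv2.COLOR_RGB2BGR),None,fx=4,fy=4,interpolation=cv2.INTER_CUBIC))
s=env.state();print(s["ee_pos"],s["time_s"],s["gripper_width"])
E
```

```text
scene [555.  243.4] [159.6  50.4] [567.3 247.3] [15.3 24. ] reading 57.90505233367618
 handle [515.6 -25.3 159.9] 65
top [552.6 243.8] [159.9  46.7] [564.7 247.2] [16.1 21.1] reading 57.49052985509979
 handle [511.9 -22.7 160.9] 60
[413.37136885 396.6601479  221.91577149] 19.7 45.697099580756856
```

View pics/g4.png

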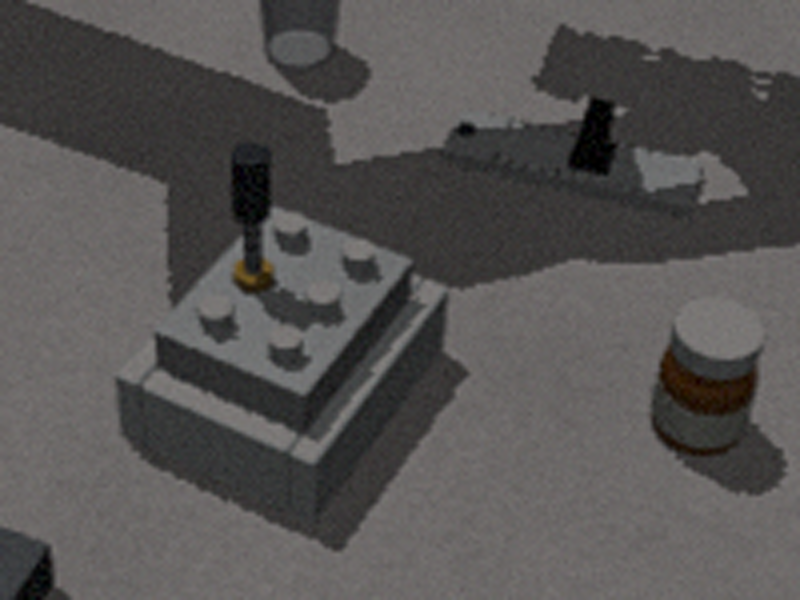

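The rod is still standing, the bystanders are untouched, and the fin is at crop (597,135). It reads about 57.7, roughly 3 mm too far, so I'll re-check more robustly before correcting.

```bash
python3 - <<'E'
from h import *
u=np.array([np.cos(np.radians(18.5)),np.sin(np.radians(18.5))]);w=np.array([-u[1],u[0]])
for n in("scene","top"):
  for k in "03":
    f=dict(np.load(n+k+".npz")); X=cloud(f); o=np.array({"scene":(554.8,244.1),"top":(552.7,243.6)}[n])
    r=X[sel(X,[460,180,10],[640,300,14.5])][:,:2]-o; a=r@u; b=r@w
    ends=[[np.percentile(a[(abs(b-c)<3)],q) for q in(0,100)] for c in(-15,-9,9,15)]
    p=X[sel(X,[500,205,49.5],[620,280,55])][:,:2]-o; s=p@u+45
    # cursor base / fin in lower side: points 18..45
    print(n,k,"ends mid",np.round([sum(e)/2 for e in ends],1),"fin mean",round(s.mean(),1),"midrange",round((s.min()+s.max())/2,1),len(s), "sat b",round((p@w).mean(),1))
E
```

```text
scene 0 ends mid [ 1.1  0.3 -0.7  0.7] fin mean 10.8 midrange 10.5 35 sat b -1.9
scene 3 ends mid [ 2.7  0.1  1.2 -0.1] fin mean 57.8 midrange 57.9 40 sat b -1.8
top 0 ends mid [ 0.3 -2.  -0.3 -0.8] fin mean 10.4 midrange 10.3 45 sat b 0.6
top 3 ends mid [ 0.3  0.1 -0.3 -0.9] fin mean 57.5 midrange 57.5 45 sat b 0.6
```

send_rows:
  motion:
    - [0.3,-0.3,0,0,0,0,0]
    - [0.3,-0.3,0,0,0,0,0]
    - [0.3,-0.3,0,0,0,0,0]
    - [0.3,-0.3,0,0,0,0,0]
    - [0.3,-0.3,-0.1,0,0,0,0]
    - [0.3,-0.3,-0.2,0,0,0,0]
    - [0.3,-0.3,-0.28,0,0,0,0]
    - [0.3,-0.3,-0.34,0,0,0,0]
    - [0.3,-0.3,-0.38,0,0,0,0]
    - [0.3,-0.3,-0.4,0,0,0,0]
    - [0.3,-0.3,-0.4,0,0,0,0]
    - [0.3,-0.3,-0.4,0,0,0,0]
    - [0.3,-0.3,-0.4,0,0,0,-1]
    - [0.3,-0.3,-0.4,0,0,0,-1]
    - [0.3,-0.3,-0.4,0,0,0,-1]
    - [0.3,-0.3,-0.4,0,0,0,-1]
    - [0.3,-0.3,-0.4,0,0,0,-1]
    - [0.3,-0.3,-0.4,0,0,0,-1]
    - [0.3,-0.3,-0.4,0,0,0,-1]

```text
time_s: 22.08
ee_pos: [563.5, 247.1, 22.3]
ee_rot: [179.9, -0.0, 108.5]
force: [0.3, 0.4, 2.5]
gripper_width: 16.0
gripper_force: 20.0
```

send_rows:
  motion:
    - [-0.002,-0.0007,0,0,0,0,-1]
    - [-0.0044,-0.0015,0,0,0,0,-1]
    - [-0.0044,-0.0015,0,0,0,0,-1]
    - [-0.0044,-0.0015,0,0,0,0,-1]
    - [-0.0044,-0.0015,0,0,0,0,-1]
    - [-0.0044,-0.0015,0,0,0,0,-1]

```text
time_s: 22.82
ee_pos: [561.3, 246.3, 22.3]
ee_rot: [179.9, -0.0, 108.5]
force: [2.1, 1.0, 5.5]
gripper_width: 16.1
gripper_force: 20.0
```

send_rows:
  motion:
    - [0,0,0,0,0,0,0]
    - [0,0,0,0,0,0,0]
    - [0,0,0,0,0,0,0]
    - [0,0,0,0,0,0,0]
    - [0,0,0.08,0,0,0,0]
    - [0,0,0.2,0,0,0,0]
    - [0,0,0.3,0,0,0,0]
    - [-0.1,0.2,0.4,0,0,0,0]
    - [-0.3,0.3,0.4,0,0,0,0]
    - [-0.3,0.3,0.4,0,0,0,0]
    - [-0.3,0.3,0.4,0,0,0,0]
    - [-0.3,0.3,0.4,0,0,0,0]

```text
time_s: 24.32
ee_pos: [409.3, 397.5, 222.6]
ee_rot: [180.0, -0.0, 108.7]
force: [-0.1, -0.7, -0.1]
gripper_width: 45.5
gripper_force: 0.0
```

```bash
python3 - <<'E'
from workcell import env, eyes
from h import *
u=np.array([np.cos(np.radians(18.5)),np.sin(np.radians(18.5))])
for n in("scene","top"):
    f=eyes.grab_frame(n); X=cloud(f); o=np.array({"scene":(554.8,244.1),"top":(552.7,243.6)}[n])
    s=(X[sel(X,[500,205,49.5],[620,280,55])][:,:2]-o)@u+45
    h=X[sel(X,[500,-40,155],[535,-10,175])]
    print(n,s.mean(),(s.min()+s.max())/2,np.median(h,0))
E
```

```text
scene 54.83814634845142 54.58061415794516 [515.31733172 -25.80054824 160.04565121]
top 54.530310340185174 54.390788275054604 [511.92007808 -22.65381163 161.01089696]
```

send_rows:
  motion:
    - [0,0,0,0,0,0,0]
    - [0,0,0,0,0,0,0]
    - [0,0,0,0,0,0,0]

```text
time_s: 24.8
ee_pos: [411.6, 395.7, 221.8]
ee_rot: [-180.0, 0.0, 108.4]
force: [0.5, 0.7, 0.3]
gripper_width: 45.5
gripper_force: 0.0
```

```bash
python3 -c "
from workcell import env
print(env.job_done())"
```

```text
the job is handed in; nothing more can be done
None
```

I handed the job in at about 25 s: the rod stands released on the well bottom at a measured depth of about 54.8 mm and the cursor reads about 54.7 mm, though the gripper knocked over the small spare rod, and the hand-in returned no verdict.

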